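Set the teal candles in their cups

ROBOT

A 6-joint arm with a two-finger parallel gripper is mounted at the origin on the work surface. World frame = base frame: x ahead of the robot, y to its left, z up, the work surface at z = 0. Lengths are in mm, angles in rad, forces in N, time in s.
With the tool pointing down it reaches from about 275 to 750 mm from the base axis. Payload 10.2 kg.
Tool frame: the origin (TCP) lies midway between the tips of the shut fingers; the grasp point (between the pads) lies 19 mm behind it; z points along the fingers, y is the line along which they close (so a half turn about z gives the same grasp; the last joint's range is limited). The gripper opens to 85 mm and grips with 20 to 120 N. Pads are 22 mm wide; open, the fingers measure 114 mm over their backs; the gripper's body (76 mm by 85 mm) begins 54 mm behind the grasp point. The pads swing forward as they close: fully open they stand 13 mm farther back than shut.
Start: joints at [0.938, 0.313, 1.498, -0, 1.331, -0.223], TCP at [209.187, 481.531, 231.294] pointing down, gripper open.
Joint ranges: [-2.94, 2.94], [-0.97, 2.17], [0.19, 2.56], [-1.23, 4.37], [0.02, 3.11], [-2.88, 2.88]. Speed limits (rad/s): [2.39, 2.39, 3.01, 3.14, 3.14, 3.14].

INTERFACE

Orientations are given as a unit quaternion [w, x, y, z].
In Python, from rig import sense, capture, finish_job, find_in, place_of gives the robot as it stands. The module is installed in compiled form; this text tells all that it offers.
- The arm moves only by the shell command python3 -m jog 'ROWS' [FORCE]. ROWS is JSON, a list of rows, each an object of numbers: "tx", "ty", "tz": the shift along the tool's x, y, z in mm; "ax", "ay", "az": the turn, a rotation vector about the tool's x, y, z in rad; "jaw": the closure, from -1 (fully open) to 1 (shut), so that 0 is half open. In form: [{"tx": .., "ty": .., "tz": .., "ax": .., "ay": .., "az": .., "jaw": ..}, ...]. A call has 1 to 5 rows; each row shifts and turns the commanded pose from where the row before left it, along the tool's axes as they then stand; what a row does not reach is not made up. A row lasts 1/8 s, in which the tool goes at most 62.5 mm and 10.7 degrees, less where a joint would pass 70% of its speed; a pose out of reach is approached as far as the arm can. A call with a gripper value outside its range is refused whole. The fingers move at their own pace and stop on an object; FORCE is the grip in N (left out, the last holds). Time passes only in rows, so rows that do not move let the fingers close. It gives the time, the measured TCP pose, the force, the opening and the grip force at its end, in the units of the state.
- sense(): the state, without advancing time (a new reading comes with each control period).
- capture(name): name is "scene" or "top" or "wrist"; returns a dict with "color" (400x640x3 uint8, red, green, blue), "depth" (400x640 float32, mm along the optical axis (not along the pixel's ray), 0 where there is no reading), "fx", "fy", "cx", "cy" (pixels), "k1" (the pictures are not rectified: a ray, as slopes to the right and down, at radius r is drawn at 1 + k1 r^2 times it, then the intrinsics apply), "camera_from_world" (4x4, takes a point from world to camera coordinates); the wrist camera has in their place "mount" (4x4, takes a point from camera to tool coordinates, whose origin is the TCP and whose axes are the flange's). Camera axes: x right, y up, looking along -z (the intrinsics and any distortion apply to the point x, -y, -z); pixel columns grow to the right and rows downward; lengths in mm; the calibration is good to about 2 mm. A picture is of the moment at which its call begins: read the wrist's pose just before it.
- finish_job(): hands the job in; it is judged then, once.
Trained networks look in the newest picture that a camera, given by its name, has taken for a name from the list of things; names that differ only in an ending like _2 or _b are one class to them, and where a whole thing is asked for, a point or a joint stands for the part that bears it (a point fixed in the world has none). Each returns a list of dicts, best first, with "conf" (0 to 1); they miss things now and then, are a little off and sometimes report something else, mostly with a low value. They report only what shows in the picture. A call takes as long as a camera call. They do not tell look-alikes from the thing itself.
- find_in(query, camera): "centre" ([column, row] in pixels, amid what is visible of it).
- place_of(query, camera): "centre" ([column, row] in pixels: a listed point, or the origin of a listed thing).
The state is a dict: "time_s": time; "joints": joint angles; "dq": joint speeds; "tau": joint torques, N m; "eef_pos": TCP position; "ee_rot": TCP orientation; "force": force on the tool from outside, world axes, zero at the start; "wrist_torque": the same for the moment, N m; "grip_width": opening from 0.0 (shut) to 1.0 (fully open); "grip_force": force on a finger pad.
Only numpy, scipy, OpenCV 4.12 (cv2) and the standard library are available. Lean on these libraries where they do the work, as an engineer would, in place of code of your own. Each camera call takes 0.05 s, during which the arm holds its last target. There are 200 camera calls.

TASK

Dress the kitchen island for the evening: put each of the three teal candles into the wooden cup that fits it most closely (thin in the smallest, middle-sized in the middle one, thick in the largest), standing upright on the cup's floor. Leave the ivory candles and the grey mug standing where they are.

Things in the scene. Friction and masses are not known exactly. Their poses are not given: they have to be found in the camera images.
- candle_small: Thin teal battery candle: upright plain plastic cylinder, 28 mm diameter, 90 mm tall, with a small fixed amber plastic flame (11 mm wide, 14 mm tall) on top. About 50 to 100 g. Origin at the centre of its underside, z up along its axis. Loose, stands on the worktop.
- candle_medium: Middle-sized teal battery candle: upright plain plastic cylinder, 44 mm diameter, 100 mm tall, with a small fixed amber plastic flame (11 mm wide, 14 mm tall) on top. About 90 to 180 g. Origin at the centre of its underside, z up along its axis. Loose, stands on the worktop.
- candle_large: Thick teal battery candle: upright plain plastic cylinder, 60 mm diameter, 110 mm tall, with a small fixed amber plastic flame (11 mm wide, 14 mm tall) on top. About 140 to 280 g. Origin at the centre of its underside, z up along its axis. Loose, stands on the worktop.
- cup_small: Smallest round wooden candle cup, open on top, fixed to the worktop: inside 40 mm wide at its floor and up to 20 mm height, flaring to 48 mm at the rim; wall 5 mm, so 58 mm across outside at the rim; rim 32 mm above the worktop, inner floor 8 mm above the worktop. It is the cup for the thin (28 mm) teal candle. Origin at the centre of its underside, z up.
- cup_medium: Middle-sized round wooden candle cup, open on top, fixed to the worktop: inside 56 mm wide at its floor and up to 20 mm height, flaring to 64 mm at the rim; wall 5 mm, so 74 mm across outside at the rim; rim 32 mm above the worktop, inner floor 8 mm above the worktop. It is the cup for the middle-sized (44 mm) teal candle. Origin at the centre of its underside, z up.
- cup_large: Largest round wooden candle cup, open on top, fixed to the worktop: inside 72 mm wide at its floor and up to 20 mm height, flaring to 80 mm at the rim; wall 5 mm, so 90 mm across outside at the rim; rim 32 mm above the worktop, inner floor 8 mm above the worktop. It is the cup for the thick (60 mm) teal candle. Origin at the centre of its underside, z up.
- ivory_small: Thin ivory battery candle: upright plain plastic cylinder, 28 mm diameter, 90 mm tall, with a small fixed amber plastic flame (11 mm wide, 14 mm tall) on top. To be left alone. Origin at the centre of its underside, z up along its axis. Loose, stands on the worktop.
- ivory_large: Thick ivory battery candle: upright plain plastic cylinder, 60 mm diameter, 110 mm tall, with a small fixed amber plastic flame (11 mm wide, 14 mm tall) on top. To be left alone. Origin at the centre of its underside, z up along its axis. Loose, stands on the worktop.
- mug: Dark grey mug, 76 mm across, 85 mm tall, its handle towards its own +y. To be left alone. Origin at the centre of its underside, z up. Loose.
Things that resemble listed ones, but are neither listed nor needed, are in the scene too. What is shaped like the candle_large but green or red is not meant.

How it is judged:
By the outcome, as a careful person would: the job done as asked, in the order asked, and still so for the second after the job is handed in, with the robot touching nothing.
It also fails if it takes over 96 s, if anything falls off the work surface, if the arm or the gripper's body presses on something with over 40 N, if the wrist force passes 120 N, or if a joint passes its speed limit or range.

## Working session

There is one attempt and no reset: what is moved stays moved. The work goes in short steps, Python scripts to look and compute and a shell command to move; the robot and the scene stay as the last step left them, time stands still between calls to the robot, and variables do not carry over. Pictures are saved under pics/ and viewed, at most 14 in all, crops included, and the job is handed in when it is done.

```bash
mkdir -p pics; cat > h.py <<'E'
import numpy as np, cv2
from rig import sense, capture, finish_job, find_in, place_of
from scipy.spatial.transform import Rotation as R
def und(c,u,v):
    x=(u-c['cx'])/c['fx'];y=(v-c['cy'])/c['fy']
    a,b=x,y
    for _ in range(20):
        s=1+c['k1']*(a*a+b*b);a,b=x/s,y/s
    return a,b
def wfc(c,st=None):
    if 'camera_from_world' in c: return np.linalg.inv(np.array(c['camera_from_world']))
    q=np.array(st['ee_rot']);T=np.eye(4);T[:3,:3]=R.from_quat(q[[1,2,3,0]]).as_matrix();T[:3,3]=st['eef_pos']
    return T@np.array(c['mount'])
def ray(c,u,v,z,T):
    a,b=und(c,u,v);d=T[:3,:3]@np.array([a,-b,-1]);o=T[:3,3]
    return o+d*(z-o[2])/d[2]
def cloud(c,T):
    v,u=np.mgrid[0:400,0:640];a,b=und(c,u.astype(float),v.astype(float));d=c['depth']
    P=np.stack([a*d,-b*d,-d],-1)@T[:3,:3].T+T[:3,3]
    P[d==0]=np.nan
    return P
def save(c,n): cv2.imwrite('pics/'+n,c['color'][...,::-1])
E
python3 - <<'E'
from h import *
st=sense();print(st)
for n in ['top','scene']:
    c=capture(n);save(c,n+'0.png');T=wfc(c);print(n,T[:3,3],T[:3,2])
    for q in ['candle_small','candle_medium','candle_large','cup_small','cup_medium','cup_large','ivory_small','ivory_large','mug']:
        print(q,[(np.round(d['centre']).tolist(),round(d['conf'],2),ray(c,*d['centre'],0,T)[:2].round().tolist()) for d in place_of(q,n)[:4]])
E
```

```text
{'time_s': 0.0, 'joints': array([ 9.37586841e-01,  3.13436407e-01,  1.49845224e+00,  1.53199564e-05,
        1.33101320e+00, -2.23399793e-01]), 'dq': array([ 2.11447787e-03, -1.41577225e-03,  9.32480468e-05, -1.26564302e-03,
       -5.29315456e-04,  1.35434887e-03]), 'tau': array([ 1.38173884e-03, -4.12264538e+01, -2.59739292e+01, -1.28839756e-04,
        4.13127549e-03, -4.84446616e-06]), 'eef_pos': array([209.02461107, 481.30547678, 230.73633243]), 'ee_rot': array([-2.78641511e-04,  2.03475740e-01,  9.79079769e-01, -5.92379578e-04]), 'force': array([-0.56055333, -0.46178921,  0.29591779]), 'wrist_torque': array([-0.02846229,  0.04857839, -0.08016676]), 'grip_force': 0.0, 'grip_width': 0.9979987366265368}
top [ 380.92914761   18.04485007 1183.82337134] [-0.07313078  0.02780897  0.99693458]
candle_small [([222.0, 124.0], 0.67, [622.0, 237.0])]
candle_medium [([157.0, 165.0], 0.78, [516.0, 397.0]), ([207.0, 216.0], 0.37, [390.0, 269.0])]
candle_large [([165.0, 215.0], 0.96, [392.0, 374.0]), ([202.0, 262.0], 0.94, [278.0, 278.0]), ([202.0, 215.0], 0.8, [393.0, 280.0]), ([201.0, 180.0],
[... 308 characters left out ...]
, [657.0, -4.0])]
mug [([407.0, 118.0], 0.85, [641.0, -226.0])]
scene [930.23267377 734.42701143 856.16747388] [0.39923869 0.60150188 0.69195662]
candle_small [([309.0, 301.0], 0.94, [622.0, 240.0])]
candle_medium [([395.0, 329.0], 0.97, [507.0, 394.0])]
candle_large [([436.0, 248.0], 0.95, [283.0, 278.0]), ([430.0, 299.0], 0.87, [394.0, 378.0]), ([400.0, 264.0], 0.72, [387.0, 269.0]), ([214.0, 183.0], 0.16, [637.0, -229.0])]
cup_small [([284.0, 141.0], 0.79, [376.0, -293.0])]
cup_medium [([219.0, 134.0], 0.85, [532.0, -432.0])]
cup_large [([284.0, 187.0], 0.58, [481.0, -111.0])]
ivory_small [([333.0, 232.0], 0.54, [464.0, 101.0])]
ivory_large []
mug [([213.0, 184.0], 0.55, [643.0, -225.0])]
```

View pics/top0.png

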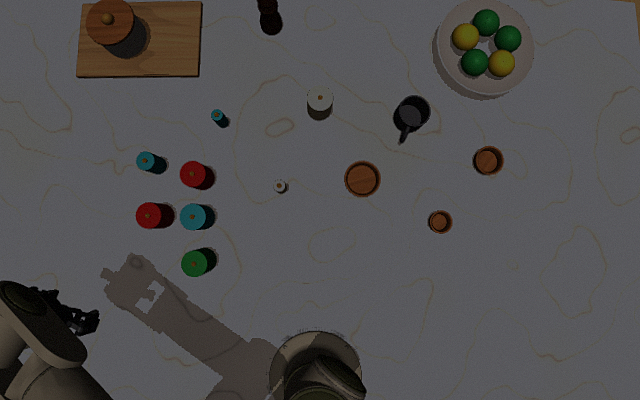

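View pics/scene0.png

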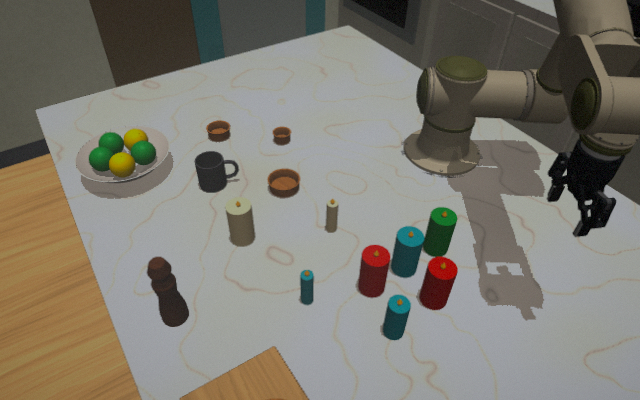

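The top view shows the thick teal candle at (193,216), the medium at (146,161) and the thin at (218,116). Red and green ones surround the thick candle at (195,174), (150,215) and (195,263). The cups are at (363,180) large, (439,222) small and (488,161) medium. The scene view agrees. Next I'll measure top faces and cup rims from depth.

```bash
python3 - <<'E'
from h import *
I={'cs':(622,238,90,14),'cm':(512,395,100,22),'cl':(389,270,110,30),'redA':(470,280,110,30),'redB':(393,375,110,30),'green':(280,278,110,30),'Ks':(379,-297,32,29),'Km':(534,-429,32,37),'Kl':(482,-114,32,45),'ivs':(463,96,90,14),'ivl':(650,0,110,30),'mug':(642,-227,85,38)}
for n in ['top','scene']:
    c=capture(n);P=cloud(c,wfc(c));C=c['color']
    for k,(x,y,h,r) in I.items():
        m=(np.hypot(P[...,0]-x,P[...,1]-y)<r+22)&(abs(P[...,2]-h)<5)
        q=P[m]
        if len(q)<5: print(n,k,len(q));continue
        (cx,cy),rr=cv2.minEnclosingCircle(q[:,:2].astype(np.float32))
        print(n,k,len(q),'circ',round(cx),round(cy),round(rr,1),'nom',r,'med',np.median(q,0).round(1),C[m].mean(0).round())
E
```

```text
top cs 98 circ 624 234 14.2 nom 14 med [622.5 232.5  89.5] [22. 65. 69.]
top cm 262 circ 515 394 22.7 nom 22 med [513.7 392.4  99.2] [19. 65. 69.]
top cl 535 circ 388 279 30.6 nom 30 med [389.  277.  109.5] [24. 74. 78.]
top redA 502 circ 466 280 47.6 nom 30 med [485.5 280.8 109.3] [85. 11. 10.]
top redB 519 circ 390 380 31.0 nom 30 med [389.9 378.7 109.2] [84. 11. 10.]
top green 516 circ 285 273 29.9 nom 30 med [284.5 272.8 109.4] [18. 63. 25.]
top Ks 163 circ 382 -303 29.3 nom 29 med [ 382.8 -306.2   31.6] [62. 36. 20.]
top Km 184 circ 534 -428 37.2 nom 37 med [ 536.6 -432.1   31.3] [62. 36. 19.]
top Kl 266 circ 486 -110 44.5 nom 45 med [ 488.5 -114.4   31.1] [61. 36. 20.]
top ivs 100 circ 463 87 13.9 nom 14 med [462.   86.5  90.1] [85. 84. 82.]
top ivl 509 circ 660 -5 30.4 nom 30 med [659.6  -4.7 109.7] [86. 86. 81.]
top mug 187 circ 642 -228 39.2 nom 38 med [ 642.9 -227.8   84.4] [29. 28. 29.]
scene cs 104 circ 624 236 13.8 nom 14 med [625.7 238.1  89. ] [ 49. 114. 115.]
scene cm 331 circ 515 395 22.0 nom 22 med [517.  396.8  99.3] [ 27. 116. 121.]
scene cl 461 circ 389 279 31.0 nom 30 med [390.9 281.1 109. ] [ 28. 116. 121.]
scene redA 510 circ 467 280 48.3 nom 30 med [487.3 283.9 109. ] [154.  31.  27.]
scene redB 533 circ 391 380 31.0 nom 30 med [392.3 382.5 108.6] [154.  17.  12.]
scene green 399 circ 284 273 31.9 nom 30 med [286.2 276.1 108.9] [ 26. 107.  42.]
scene Ks 77 circ 379 -300 30.3 nom 29 med [ 378.6 -307.6   30.2] [113.  81.  57.]
scene Km 113 circ 532 -429 39.9 nom 37 med [ 534.6 -435.5   30.4] [109.  76.  51.]
scene Kl 173 circ 484 -109 45.5 nom 45 med [ 479.2 -114.2   30.2] [109.  76.  51.]
scene ivs 76 circ 460 89 14.8 nom 14 med [462.5  92.1  88.8] [144. 140. 112.]
scene ivl 384 circ 661 -3 32.4 nom 30 med [6.616e+02 2.000e-01 1.093e+02] [154. 155. 124.]
scene mug 143 circ 641 -228 40.2 nom 38 med [ 640.6 -220.5   83.3] [60. 59. 59.]
```

```bash
cat > d.py <<'E'
import sys
from h import *
# d.py x y z yaw_deg : tool-frame deltas (turn first, then shift)
x,y,z,p=map(float,sys.argv[1:]);s=sense();q=np.array(s['ee_rot']);M=R.from_quat(q[[1,2,3,0]]).as_matrix()
now=np.degrees(np.arctan2(M[1,1],M[0,1]));d=np.array([x,y,z])-s['eef_pos'];a=np.radians(p)
print('az',round(np.radians(now-p),3),'tx',round(-np.sin(a)*d[0]+np.cos(a)*d[1],1),'ty',round(np.cos(a)*d[0]+np.sin(a)*d[1],1),'tz',round(-d[2],1),'t',s['time_s'],'F',s['force'].round(1),'w',round(s['grip_width'],3),'gf',round(s['grip_force'],1),'pos',s['eef_pos'].round(1),'tilt',M[:,2].round(3))
E
python3 -m jog '[{"az":0.145,"jaw":-1},{"az":0.145,"jaw":-1},{"az":0.145,"jaw":-1},{"az":0.145,"jaw":-1},{"az":0.145,"jaw":-1}]' >/dev/null
python3 -m jog '[{"az":0.145,"jaw":-1},{"az":0.145,"jaw":-1},{"az":0.145,"jaw":-1},{"jaw":-1}]'
python3 -m jog '[{"tx":-25,"ty":41,"jaw":-1},{"tx":-25,"ty":41,"jaw":-1},{"tx":-25,"ty":41,"jaw":-1},{"tx":-25,"ty":41,"jaw":-1},{"tx":-25,"ty":41,"jaw":-1}]'>/dev/null
python3 -m jog '[{"tx":-25,"ty":41,"jaw":-1},{"tx":-25,"ty":41,"jaw":-1},{"tx":-25,"ty":41,"jaw":-1},{"tx":-25,"ty":41,"jaw":-1},{"jaw":-1}]'
python3 d.py 624 235 200 0
```

```text
az 1.161 tx -246.5 ty 414.8 tz 31.3 t 1.1 F [0.4 0.1 0.6] w 0.997 gf 0.0 pos [209.2 481.5 231.3] tilt [ 0.  0. -1.]schema error: expected keys tx, ty, tz, ax, ay, az, jaw
schema error: expected keys tx, ty, tz, ax, ay, az, jaw
schema error: expected keys tx, ty, tz, ax, ay, az, jaw
schema error: expected keys tx, ty, tz, ax, ay, az, jaw
```

```bash
python3 -m jog '[{"tx":0,"ty":0,"tz":0,"ax":0,"ay":0,"az":0.145,"jaw":-1},{"tx":0,"ty":0,"tz":0,"ax":0,"ay":0,"az":0.145,"jaw":-1},{"tx":0,"ty":0,"tz":0,"ax":0,"ay":0,"az":0.145,"jaw":-1},{"tx":0,"ty":0,"tz":0,"ax":0,"ay":0,"az":0.145,"jaw":-1}]' >/dev/null
python3 -m jog '[{"tx":0,"ty":0,"tz":0,"ax":0,"ay":0,"az":0.145,"jaw":-1},{"tx":0,"ty":0,"tz":0,"ax":0,"ay":0,"az":0.145,"jaw":-1},{"tx":0,"ty":0,"tz":0,"ax":0,"ay":0,"az":0.145,"jaw":-1},{"tx":0,"ty":0,"tz":0,"ax":0,"ay":0,"az":0.145,"jaw":-1}]'
python3 -m jog '[{"tx":-25,"ty":41,"tz":0,"ax":0,"ay":0,"az":0,"jaw":-1},{"tx":-25,"ty":41,"tz":0,"ax":0,"ay":0,"az":0,"jaw":-1},{"tx":-25,"ty":41,"tz":0,"ax":0,"ay":0,"az":0,"jaw":-1},{"tx":-25,"ty":41,"tz":0,"ax":0,"ay":0,"az":0,"jaw":-1},{"tx":-25,"ty":41,"tz":0,"ax":0,"ay":0,"az":0,"jaw":-1}]' >/dev/null
python3 -m jog '[{"tx":-25,"ty":41,"tz":0,"ax":0,"ay":0,"az":0,"jaw":-1},{"tx":-25,"ty":41,"tz":0,"ax":0,"ay":0,"az":0,"jaw":-1},{"tx":-25,"ty":41,"tz":0,"ax":0,"ay":0,"az":0,"jaw":-1},{"tx":-25,"ty":41,"tz":0,"ax":0,"ay":0,"az":0,"jaw":-1},{"tx":0,"ty":0,"tz":0,"ax":0,"ay":0,"az":0,"jaw":-1}]'
python3 d.py 624 235 200 0
```

```text
time_s: 2.1
eef_pos: [209.2, 481.5, 231.3]
ee_rot: [0.0, 0.708, 0.706, 0.0]
force: [1.0, 1.3, 0.1]
grip_width: 1.001
grip_force: 0.0
time_s: 3.35
eef_pos: [580.4, 254.7, 230.3]
ee_rot: [-0.0, 0.708, 0.706, -0.0]
force: [0.7, -0.8, -0.2]
grip_width: 0.998
grip_force: 0.0
az -0.002 tx -19.7 ty 43.6 tz 30.3 t 3.35 F [ 0.7 -0.8 -0.2] w 0.998 gf 0.0 pos [580.4 254.7 230.3] tilt [-0.001 -0.001 -1.   ]
```

```bash
python3 -m jog '[{"tx":-20,"ty":43.5,"tz":0,"ax":0,"ay":0,"az":0,"jaw":-1},{"tx":0,"ty":0,"tz":30,"ax":0,"ay":0,"az":0,"jaw":-1},{"tx":0,"ty":0,"tz":0,"ax":0,"ay":0,"az":0,"jaw":-1}]' 40 >/dev/null
python3 - <<'E'
from h import *
s=sense();c=capture('wrist');save(c,'w1.png');P=cloud(c,wfc(c,s))
m=(np.hypot(P[...,0]-624,P[...,1]-235)<35)&(abs(P[...,2]-89)<6);q=P[m]
print(len(q)); 
if len(q)>5: print(cv2.minEnclosingCircle(q[:,:2].astype(np.float32)),np.median(q,0))
E
python3 d.py 624 235 43 0
```

```text
879
((624.5877075195312, 235.80398559570312), 14.105530738830566) [624.19902392 238.72340965  90.84691274]
az 0.002 tx -2.5 ty 2.9 tz 158.1 t 3.775 F [-0.6  0.2  0.5] w 0.997 gf 0.0 pos [621.1 237.5 201.1] tilt [-0.002 -0.    -1.   ]
```

View pics/w1.png

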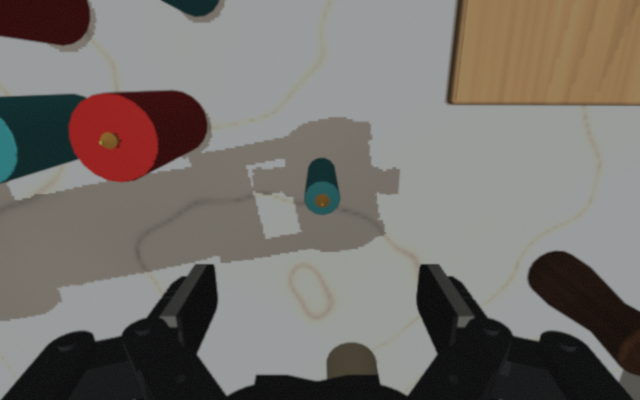

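The wrist view shows the thin teal candle at (322,195), centred ahead of the fingers. All three cameras put it at (624,235.5).

```bash
python3 -m jog '[{"tx":-2,"ty":3,"tz":40,"ax":0,"ay":0,"az":0,"jaw":-1},{"tx":0,"ty":0,"tz":40,"ax":0,"ay":0,"az":0,"jaw":-1},{"tx":0,"ty":0,"tz":40,"ax":0,"ay":0,"az":0,"jaw":-1},{"tx":0,"ty":0,"tz":38,"ax":0,"ay":0,"az":0,"jaw":-1},{"tx":0,"ty":0,"tz":0,"ax":0,"ay":0,"az":0,"jaw":-1}]' 40 >/dev/null
python3 d.py 624 235 43 0
python3 -m jog '[{"tx":0,"ty":0,"tz":0,"ax":0,"ay":0,"az":0,"jaw":0.1},{"tx":0,"ty":0,"tz":0,"ax":0,"ay":0,"az":0,"jaw":1},{"tx":0,"ty":0,"tz":0,"ax":0,"ay":0,"az":0,"jaw":1},{"tx":0,"ty":0,"tz":0,"ax":0,"ay":0,"az":0,"jaw":1},{"tx":0,"ty":0,"tz":0,"ax":0,"ay":0,"az":0,"jaw":1}]' 40
python3 d.py 624 235 43 0
```

```text
az 0.002 tx -0.4 ty 0.4 tz -0.7 t 4.4 F [ 1.3 -1.   0.8] w 0.998 gf 0.0 pos [623.6 235.4  42.3] tilt [-0.004 -0.001 -1.   ]
time_s: 5.03
eef_pos: [625.4, 235.1, 44.4]
ee_rot: [0.0, 0.707, 0.707, 0.001]
force: [-1.0, 1.2, 5.9]
grip_width: 0.316
grip_force: 39.2
az 0.001 tx -0.1 ty -1.4 tz 1.4 t 5.025 F [-1.   1.2  5.9] w 0.316 gf 39.2 pos [625.4 235.1  44.4] tilt [ 0.002  0.    -1.   ]
```

```bash
python3 -m jog '[{"tx":0,"ty":0,"tz":-25,"ax":0,"ay":0,"az":0,"jaw":1},{"tx":0,"ty":0,"tz":-45,"ax":0,"ay":0,"az":0,"jaw":1},{"tx":0,"ty":0,"tz":-45,"ax":0,"ay":0,"az":0,"jaw":1},{"tx":0,"ty":0,"tz":-35,"ax":0,"ay":0,"az":0,"jaw":1}]' 40 >/dev/null
python3 -m jog '[{"tx":-25,"ty":-10,"tz":0,"ax":0,"ay":0,"az":0,"jaw":1},{"tx":-36,"ty":-17,"tz":0,"ax":0,"ay":0,"az":0,"jaw":1},{"tx":-36,"ty":-17,"tz":0,"ax":0,"ay":0,"az":0,"jaw":1},{"tx":-36,"ty":-17,"tz":0,"ax":0,"ay":0,"az":0,"jaw":1},{"tx":-36,"ty":-17,"tz":0,"ax":0,"ay":0,"az":0,"jaw":1}]' 
python3 -m jog '[{"tx":-36,"ty":-17,"tz":0,"ax":0,"ay":0,"az":0,"jaw":1},{"tx":-36,"ty":-17,"tz":0,"ax":0,"ay":0,"az":0,"jaw":1},{"tx":-36,"ty":-17,"tz":0,"ax":0,"ay":0,"az":0,"jaw":1},{"tx":-36,"ty":-17,"tz":0,"ax":0,"ay":0,"az":0,"jaw":1},{"tx":-36,"ty":-17,"tz":0,"ax":0,"ay":0,"az":0,"jaw":1}]' >/dev/null
python3 -m jog '[{"tx":-36,"ty":-17,"tz":0,"ax":0,"ay":0,"az":0,"jaw":1},{"tx":-36,"ty":-17,"tz":0,"ax":0,"ay":0,"az":0,"jaw":1},{"tx":-36,"ty":-17,"tz":0,"ax":0,"ay":0,"az":0,"jaw":1},{"tx":-20,"ty":-10,"tz":0,"ax":0,"ay":0,"az":0,"jaw":1},{"tx":0,"ty":0,"tz":0,"ax":0,"ay":0,"az":0,"jaw":1}]' >/dev/null
python3 d.py 381 -301.5 120 0
```

```text
time_s: 6.15
eef_pos: [546.3, 64.8, 193.2]
ee_rot: [-0.0, 0.707, 0.707, -0.0]
force: [1.0, 0.8, -1.7]
grip_width: 0.312
grip_force: 39.5
az -0.001 tx -58.4 ty -19.8 tz 73.2 t 7.4 F [ 0.   0.3 -0. ] w 0.317 gf 39.5 pos [ 400.8 -243.1  193.2] tilt [-0.  0. -1.]
```

```bash
python3 -m jog '[{"tx":-30,"ty":-10,"tz":0,"ax":0,"ay":0,"az":0,"jaw":1},{"tx":-28,"ty":-10,"tz":0,"ax":0,"ay":0,"az":0,"jaw":1},{"tx":0,"ty":0,"tz":45,"ax":0,"ay":0,"az":0,"jaw":1},{"tx":0,"ty":0,"tz":45,"ax":0,"ay":0,"az":0,"jaw":1},{"tx":0,"ty":0,"tz":0,"ax":0,"ay":0,"az":0,"jaw":1}]' >/dev/null
python3 d.py 381 -301.5 53 0
python3 - <<'E'
from h import *
s=sense();c=capture('wrist');save(c,'w2.png');P=cloud(c,wfc(c,s));x,y=s['eef_pos'][:2]
m=(np.hypot(P[...,0]-381,P[...,1]+301)<36)&(abs(P[...,2]-31)<4);q=P[m]
print(len(q),cv2.minEnclosingCircle(q[:,:2].astype(np.float32)))
E
```

```text
az 0.002 tx -3.2 ty 0.2 tz 48.3 t 8.025 F [0.1 0.5 0.5] w 0.312 gf 39.6 pos [ 380.8 -298.3  101.3] tilt [-0.004  0.005 -1.   ]
1666 ((380.6652526855469, -301.0264892578125), 28.4980525970459)
```

View pics/w2.png

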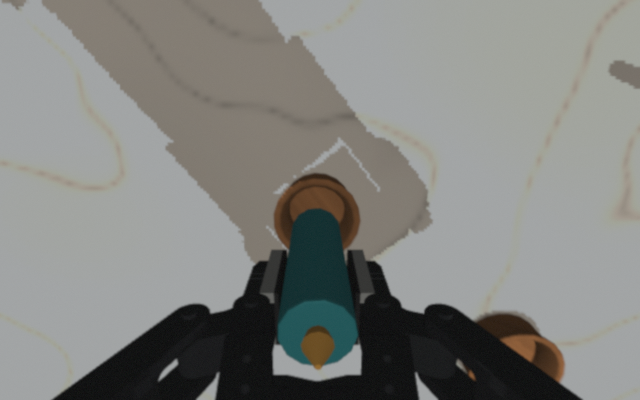

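The wrist view shows the candle upright in the grip, with the cup below it at (316,215). The rim centre measures (381,-301), as before.

```bash
python3 -m jog '[{"tx":-3,"ty":0,"tz":0,"ax":0,"ay":0,"az":0,"jaw":1},{"tx":0,"ty":0,"tz":15,"ax":0,"ay":0,"az":0,"jaw":1},{"tx":0,"ty":0,"tz":15,"ax":0,"ay":0,"az":0,"jaw":1},{"tx":0,"ty":0,"tz":10,"ax":0,"ay":0,"az":0,"jaw":1},{"tx":0,"ty":0,"tz":4,"ax":0,"ay":0,"az":0,"jaw":1}]'
python3 -m jog '[{"tx":0,"ty":0,"tz":2,"ax":0,"ay":0,"az":0,"jaw":1},{"tx":0,"ty":0,"tz":1,"ax":0,"ay":0,"az":0,"jaw":1},{"tx":0,"ty":0,"tz":0,"ax":0,"ay":0,"az":0,"jaw":1}]'
python3 d.py 381 -301.5 53 0
```

```text
time_s: 8.7
eef_pos: [381.3, -303.0, 58.4]
ee_rot: [-0.001, 0.707, 0.707, 0.0]
force: [-0.0, -0.2, -1.2]
grip_width: 0.318
grip_force: 39.6
time_s: 9.07
eef_pos: [381.6, -303.4, 56.5]
ee_rot: [0.0, 0.707, 0.707, -0.0]
force: [0.3, -0.8, -1.0]
grip_width: 0.324
grip_force: 39.6
az 0.001 tx 1.9 ty -0.6 tz 3.5 t 9.075 F [ 0.3 -0.8 -1. ] w 0.324 gf 39.6 pos [ 381.6 -303.4   56.5] tilt [ 0. -0. -1.]
```

```bash
python3 -m jog '[{"tx":1.5,"ty":0,"tz":1.5,"ax":0,"ay":0,"az":0,"jaw":1},{"tx":0,"ty":0,"tz":1,"ax":0,"ay":0,"az":0,"jaw":1},{"tx":0,"ty":0,"tz":1,"ax":0,"ay":0,"az":0,"jaw":1},{"tx":0,"ty":0,"tz":0,"ax":0,"ay":0,"az":0,"jaw":1}]'
python3 d.py 381 -301.5 53 0
```

```text
time_s: 9.57
eef_pos: [381.4, -301.8, 52.7]
ee_rot: [-0.0, 0.707, 0.707, -0.0]
force: [-0.1, -0.2, -1.6]
grip_width: 0.313
grip_force: 39.6
az 0.001 tx 0.3 ty -0.4 tz -0.3 t 9.575 F [-0.1 -0.2 -1.6] w 0.313 gf 39.6 pos [ 381.4 -301.8   52.7] tilt [-0.  0. -1.]
```

```bash
python3 -m jog '[{"tx":0,"ty":0,"tz":1,"ax":0,"ay":0,"az":0,"jaw":1},{"tx":0,"ty":0,"tz":0,"ax":0,"ay":0,"az":0,"jaw":1}]' | grep -E "pos|force"
python3 -m jog '[{"tx":0,"ty":0,"tz":1,"ax":0,"ay":0,"az":0,"jaw":1},{"tx":0,"ty":0,"tz":0,"ax":0,"ay":0,"az":0,"jaw":1}]'| grep -E "pos|force"
```

```text
eef_pos: [381.6, -302.0, 52.4]
force: [-2.2, 1.4, 5.9]
grip_force: 40.3
eef_pos: [381.6, -302.2, 52.3]
force: [-4.8, 2.6, 18.2]
grip_force: 41.5
```

```bash
python3 -m jog '[{"tx":0,"ty":0,"tz":-1,"ax":0,"ay":0,"az":0,"jaw":1},{"tx":0,"ty":0,"tz":0,"ax":0,"ay":0,"az":0,"jaw":0.2},{"tx":0,"ty":0,"tz":0,"ax":0,"ay":0,"az":0,"jaw":0},{"tx":0,"ty":0,"tz":0,"ax":0,"ay":0,"az":0,"jaw":-0.5},{"tx":0,"ty":0,"tz":0,"ax":0,"ay":0,"az":0,"jaw":-1}]' | grep -E "width|force"
python3 -m jog '[{"tx":0,"ty":0,"tz":-30,"ax":0,"ay":0,"az":0,"jaw":-1},{"tx":0,"ty":0,"tz":-50,"ax":0,"ay":0,"az":0,"jaw":-1},{"tx":0,"ty":0,"tz":-50,"ax":0,"ay":0,"az":0,"jaw":-1},{"tx":0,"ty":0,"tz":-30,"ax":0,"ay":0,"az":0,"jaw":-1},{"tx":0,"ty":0,"tz":0,"ax":0,"ay":0,"az":0,"jaw":-1}]'
python3 - <<'E'
from h import *
c=capture('top');P=cloud(c,wfc(c))
m=(np.hypot(P[...,0]-381,P[...,1]+301)<36)&(P[...,2]>60);q=P[m];q=q[q[:,2]<140]
print(len(q),np.percentile(q[:,2],[5,50,95]).round(1)) if len(q) else print('none')
s=sense();c=capture('wrist');P=cloud(c,wfc(c,s))
m=(np.hypot(P[...,0]-381,P[...,1]+301)<36)&(abs(P[...,2]-98)<5);q=P[m];print(len(q),cv2.minEnclosingCircle(q[:,:2].astype(np.float32)),np.median(q[:,2]))
E
python3 d.py 515 394.5 200 0
```

```text
force: [0.3, -0.4, -0.6]
grip_width: 0.902
grip_force: 0.0
time_s: 11.32
eef_pos: [382.0, -302.4, 213.7]
ee_rot: [0.002, 0.707, 0.707, -0.0]
force: [0.3, -0.3, 0.1]
grip_width: 1.0
grip_force: 0.0
136 [ 65.7  96.3 107.9]
831 ((381.6589050292969, -301.0628967285156), 13.801867485046387) 98.9393248161706
az 0.001 tx 696.0 ty 133.7 tz 11.0 t 11.425 F [-0.6  0.3 -0.2] w 1.004 gf 0.0 pos [ 381.3 -301.5  211. ] tilt [-0.001  0.001 -1.   ]
```

The thin candle now stands centred in its cup, with its top at 98 mm as expected. The medium one is next.

```bash
python3 -m jog '[{"tx":30,"ty":6,"tz":0,"ax":0,"ay":0,"az":0,"jaw":-1},{"tx":48,"ty":9,"tz":0,"ax":0,"ay":0,"az":0,"jaw":-1},{"tx":48,"ty":9,"tz":0,"ax":0,"ay":0,"az":0,"jaw":-1},{"tx":48,"ty":9,"tz":0,"ax":0,"ay":0,"az":0,"jaw":-1},{"tx":48,"ty":9,"tz":0,"ax":0,"ay":0,"az":0,"jaw":-1}]' >/dev/null
python3 -m jog '[{"tx":48,"ty":9,"tz":0,"ax":0,"ay":0,"az":0,"jaw":-1},{"tx":48,"ty":9,"tz":0,"ax":0,"ay":0,"az":0,"jaw":-1},{"tx":48,"ty":9,"tz":0,"ax":0,"ay":0,"az":0,"jaw":-1},{"tx":48,"ty":9,"tz":0,"ax":0,"ay":0,"az":0,"jaw":-1},{"tx":48,"ty":9,"tz":0,"ax":0,"ay":0,"az":0,"jaw":-1}]' >/dev/null
python3 -m jog '[{"tx":48,"ty":9,"tz":0,"ax":0,"ay":0,"az":0,"jaw":-1},{"tx":48,"ty":9,"tz":0,"ax":0,"ay":0,"az":0,"jaw":-1},{"tx":48,"ty":9,"tz":0,"ax":0,"ay":0,"az":0,"jaw":-1},{"tx":48,"ty":9,"tz":0,"ax":0,"ay":0,"az":0,"jaw":-1},{"tx":0,"ty":0,"tz":0,"ax":0,"ay":0,"az":0,"jaw":-1}]' >/dev/null
python3 d.py 515 394.5 200 0
```

```text
az 0.004 tx 40.0 ty 12.0 tz 9.1 t 13.3 F [ 0.1 -1.2 -0.8] w 1.0 gf 0.0 pos [503.  354.5 209.1] tilt [-0.003 -0.001 -1.   ]
```

```bash
python3 -m jog '[{"tx":40,"ty":12,"tz":0,"ax":0,"ay":0,"az":0,"jaw":-1},{"tx":0,"ty":0,"tz":10,"ax":0,"ay":0,"az":0,"jaw":-1},{"tx":0,"ty":0,"tz":0,"ax":0,"ay":0,"az":0,"jaw":-1}]' >/dev/null
python3 - <<'E'
from h import *
s=sense();c=capture('wrist');P=cloud(c,wfc(c,s))
m=(np.hypot(P[...,0]-515,P[...,1]-394)<40)&(abs(P[...,2]-100)<5);q=P[m];print(len(q),cv2.minEnclosingCircle(q[:,:2].astype(np.float32)),np.median(q[:,2]),c['color'][m].mean(0))
E
python3 d.py 515 394.5 50 0
```

```text
2530 ((515.1161499023438, 396.63470458984375), 21.950281143188477) 100.9521339204674 [42.93675889 92.03083004 93.5916996 ]
az 0.0 tx 3.4 ty -0.6 tz 150.9 t 13.725 F [ 0.6  0.1 -0.5] w 1.0 gf 0.0 pos [515.6 391.1 200.9] tilt [-0.002 -0.001 -1.   ]
```

```bash
python3 -m jog '[{"tx":4,"ty":0,"tz":40,"ax":0,"ay":0,"az":0,"jaw":-1},{"tx":0,"ty":0,"tz":40,"ax":0,"ay":0,"az":0,"jaw":-1},{"tx":0,"ty":0,"tz":40,"ax":0,"ay":0,"az":0,"jaw":-1},{"tx":0,"ty":0,"tz":30,"ax":0,"ay":0,"az":0,"jaw":-1},{"tx":0,"ty":0,"tz":0,"ax":0,"ay":0,"az":0,"jaw":-1}]' 40 >/dev/null
python3 d.py 515 395.5 50 0
python3 -m jog '[{"tx":0,"ty":0,"tz":0,"ax":0,"ay":0,"az":0,"jaw":-0.2},{"tx":0,"ty":0,"tz":0,"ax":0,"ay":0,"az":0,"jaw":1},{"tx":0,"ty":0,"tz":0,"ax":0,"ay":0,"az":0,"jaw":1},{"tx":0,"ty":0,"tz":0,"ax":0,"ay":0,"az":0,"jaw":1},{"tx":0,"ty":0,"tz":0,"ax":0,"ay":0,"az":0,"jaw":1}]' 45
python3 d.py 515 395.5 50 0
```

```text
az 0.0 tx 0.5 ty 0.1 tz 0.2 t 14.35 F [1.  0.  0.5] w 1.004 gf 0.0 pos [514.9 395.   50.2] tilt [-0.004 -0.002 -1.   ]
time_s: 14.98
eef_pos: [516.3, 396.6, 53.4]
ee_rot: [0.0, 0.707, 0.707, 0.001]
force: [-1.1, -0.5, 7.6]
grip_width: 0.503
grip_force: 45.1
az 0.001 tx -1.1 ty -1.3 tz 3.4 t 14.975 F [-1.1 -0.5  7.6] w 0.503 gf 45.1 pos [516.3 396.6  53.4] tilt [ 0.002  0.001 -1.   ]
```

```bash
python3 -m jog '[{"tx":0,"ty":0,"tz":-25,"ax":0,"ay":0,"az":0,"jaw":1},{"tx":0,"ty":0,"tz":-45,"ax":0,"ay":0,"az":0,"jaw":1},{"tx":0,"ty":0,"tz":-45,"ax":0,"ay":0,"az":0,"jaw":1},{"tx":0,"ty":0,"tz":-35,"ax":0,"ay":0,"az":0,"jaw":1}]' | grep -E "width|pos"
python3 -m jog '[{"tx":-20,"ty":1,"tz":0,"ax":0,"ay":0,"az":0,"jaw":1},{"tx":-35,"ty":1,"tz":0,"ax":0,"ay":0,"az":0,"jaw":1},{"tx":-42,"ty":1,"tz":0,"ax":0,"ay":0,"az":0,"jaw":1},{"tx":-42,"ty":1,"tz":0,"ax":0,"ay":0,"az":0,"jaw":1},{"tx":-42,"ty":1,"tz":0,"ax":0,"ay":0,"az":0,"jaw":1}]' >/dev/null
python3 -m jog '[{"tx":-42,"ty":1,"tz":0,"ax":0,"ay":0,"az":0,"jaw":1},{"tx":-42,"ty":1,"tz":0,"ax":0,"ay":0,"az":0,"jaw":1},{"tx":-42,"ty":1,"tz":0,"ax":0,"ay":0,"az":0,"jaw":1},{"tx":-42,"ty":1,"tz":0,"ax":0,"ay":0,"az":0,"jaw":1},{"tx":-42,"ty":1,"tz":0,"ax":0,"ay":0,"az":0,"jaw":1}]' >/dev/null
python3 -m jog '[{"tx":-42,"ty":1,"tz":0,"ax":0,"ay":0,"az":0,"jaw":1},{"tx":-42,"ty":1,"tz":0,"ax":0,"ay":0,"az":0,"jaw":1},{"tx":-42,"ty":1,"tz":0,"ax":0,"ay":0,"az":0,"jaw":1},{"tx":-42,"ty":1,"tz":0,"ax":0,"ay":0,"az":0,"jaw":1},{"tx":-42,"ty":1,"tz":0,"ax":0,"ay":0,"az":0,"jaw":1}]' >/dev/null
python3 -m jog '[{"tx":-42,"ty":1,"tz":0,"ax":0,"ay":0,"az":0,"jaw":1},{"tx":-42,"ty":1,"tz":0,"ax":0,"ay":0,"az":0,"jaw":1},{"tx":-42,"ty":1,"tz":0,"ax":0,"ay":0,"az":0,"jaw":1},{"tx":-25,"ty":1,"tz":0,"ax":0,"ay":0,"az":0,"jaw":1},{"tx":0,"ty":0,"tz":0,"ax":0,"ay":0,"az":0,"jaw":1}]' >/dev/null
python3 d.py 533 -428.5 110 0
```

```text
eef_pos: [515.8, 396.4, 204.2]
grip_width: 0.503
az -0.001 tx -71.6 ty -2.1 tz 91.5 t 17.975 F [ 0.   1.  -1.3] w 0.503 gf 45.9 pos [ 535.1 -356.9  201.5] tilt [-0.  0. -1.]
```

```bash
python3 -m jog '[{"tx":-36,"ty":-2,"tz":0,"ax":0,"ay":0,"az":0,"jaw":1},{"tx":-36,"ty":0,"tz":0,"ax":0,"ay":0,"az":0,"jaw":1},{"tx":0,"ty":0,"tz":45,"ax":0,"ay":0,"az":0,"jaw":1},{"tx":0,"ty":0,"tz":45,"ax":0,"ay":0,"az":0,"jaw":1},{"tx":0,"ty":0,"tz":0,"ax":0,"ay":0,"az":0,"jaw":1}]' >/dev/null
python3 - <<'E'
from h import *
s=sense();c=capture('wrist');save(c,'w3.png');P=cloud(c,wfc(c,s))
m=(np.hypot(P[...,0]-533,P[...,1]+428)<45)&(abs(P[...,2]-31)<4);q=P[m]
print(len(q),cv2.minEnclosingCircle(q[:,:2].astype(np.float32)))
E
python3 d.py 533 -428.5 62 0
```

```text
1939 ((533.8973388671875, -426.3213806152344), 36.48719787597656)
az 0.002 tx -1.8 ty -0.8 tz 50.1 t 18.65 F [-0.  -1.2  0.1] w 0.504 gf 46.0 pos [ 533.8 -426.7  112.1] tilt [-0.001  0.001 -1.   ]
```

View pics/w3.png

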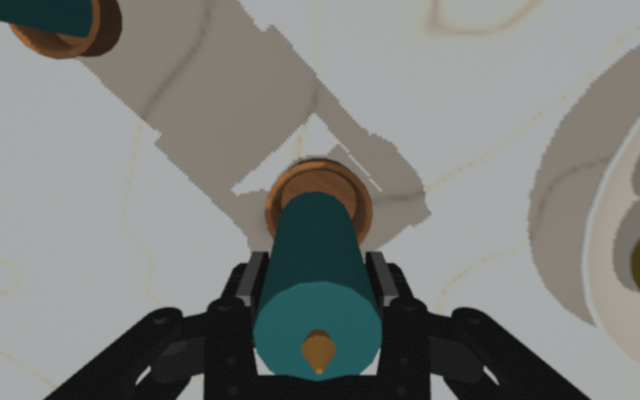

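The medium candle hangs upright over the medium cup at (319,205). The small cup with the thin candle is at top left.

```bash
python3 -m jog '[{"tx":-1,"ty":0,"tz":15,"ax":0,"ay":0,"az":0,"jaw":1},{"tx":0,"ty":0,"tz":15,"ax":0,"ay":0,"az":0,"jaw":1},{"tx":0,"ty":0,"tz":10,"ax":0,"ay":0,"az":0,"jaw":1},{"tx":0,"ty":0,"tz":4,"ax":0,"ay":0,"az":0,"jaw":1},{"tx":0,"ty":0,"tz":0,"ax":0,"ay":0,"az":0,"jaw":1}]' | grep -E "pos|force"
python3 d.py 533.5 -427.5 61 0
```

```text
eef_pos: [533.6, -428.7, 67.7]
force: [0.0, 0.4, -1.7]
grip_force: 46.0
az 0.001 tx 1.2 ty -0.1 tz 6.7 t 19.275 F [ 0.   0.4 -1.7] w 0.504 gf 46.0 pos [ 533.6 -428.7   67.7] tilt [-0.  0. -1.]
```

```bash
python3 -m jog '[{"tx":1,"ty":0,"tz":3,"ax":0,"ay":0,"az":0,"jaw":1},{"tx":0,"ty":0,"tz":1,"ax":0,"ay":0,"az":0,"jaw":1},{"tx":0,"ty":0,"tz":1,"ax":0,"ay":0,"az":0,"jaw":1},{"tx":0,"ty":0,"tz":0,"ax":0,"ay":0,"az":0,"jaw":1}]' | grep -E "pos|force"
python3 -m jog '[{"tx":0,"ty":0,"tz":1,"ax":0,"ay":0,"az":0,"jaw":1},{"tx":0,"ty":0,"tz":0,"ax":0,"ay":0,"az":0,"jaw":1}]' | grep -E "pos|force"
```

```text
eef_pos: [533.6, -427.7, 62.8]
force: [0.3, -0.6, -0.8]
grip_force: 46.0
eef_pos: [533.6, -427.6, 61.7]
force: [-1.0, -1.0, -0.6]
grip_force: 46.0
```

```bash
python3 -m jog '[{"tx":0,"ty":0,"tz":1,"ax":0,"ay":0,"az":0,"jaw":1},{"tx":0,"ty":0,"tz":0,"ax":0,"ay":0,"az":0,"jaw":1}]' | grep -E "pos|force"
python3 -m jog '[{"tx":0,"ty":0,"tz":0.5,"ax":0,"ay":0,"az":0,"jaw":1},{"tx":0,"ty":0,"tz":0,"ax":0,"ay":0,"az":0,"jaw":1}]' | grep -E "pos|force"
```

```text
eef_pos: [533.6, -427.8, 61.5]
force: [-2.4, 0.9, 5.4]
grip_force: 46.5
eef_pos: [533.6, -428.0, 61.5]
force: [-3.0, 1.5, 7.8]
grip_force: 47.0
```

```bash
python3 -m jog '[{"tx":0,"ty":0,"tz":0,"ax":0,"ay":0,"az":0,"jaw":0},{"tx":0,"ty":0,"tz":0,"ax":0,"ay":0,"az":0,"jaw":-0.3},{"tx":0,"ty":0,"tz":0,"ax":0,"ay":0,"az":0,"jaw":-0.7},{"tx":0,"ty":0,"tz":0,"ax":0,"ay":0,"az":0,"jaw":-1},{"tx":0,"ty":0,"tz":0,"ax":0,"ay":0,"az":0,"jaw":-1}]' | grep -E "width|force"
python3 -m jog '[{"tx":0,"ty":0,"tz":-30,"ax":0,"ay":0,"az":0,"jaw":-1},{"tx":0,"ty":0,"tz":-50,"ax":0,"ay":0,"az":0,"jaw":-1},{"tx":0,"ty":0,"tz":-50,"ax":0,"ay":0,"az":0,"jaw":-1},{"tx":0,"ty":0,"tz":-30,"ax":0,"ay":0,"az":0,"jaw":-1},{"tx":0,"ty":0,"tz":0,"ax":0,"ay":0,"az":0,"jaw":-1}]' >/dev/null
python3 - <<'E'
from h import *
s=sense();c=capture('wrist');P=cloud(c,wfc(c,s))
m=(np.hypot(P[...,0]-533,P[...,1]+428)<40)&(abs(P[...,2]-108)<5);q=P[m];print(len(q),cv2.minEnclosingCircle(q[:,:2].astype(np.float32)),np.median(q[:,2]))
E
python3 d.py 388.5 279 220 0
```

```text
force: [0.5, -0.3, 0.2]
grip_width: 0.997
grip_force: 0.0
2250 ((532.9088745117188, -427.7168273925781), 21.92864418029785) 108.94655668773083
az 0.001 tx 706.7 ty -145.2 tz 0.4 t 21.825 F [ 0.3 -0.8 -1.2] w 0.997 gf 0.0 pos [ 533.7 -427.7  220.4] tilt [ 0.001 -0.001 -1.   ]
```

The medium candle stands with its top at 108 mm. Next I'll fetch the thick one, turning the jaws to 45° so the fingers fit between its neighbours.

```bash
python3 -m jog '[{"tx":30,"ty":-6,"tz":0,"ax":0,"ay":0,"az":0,"jaw":-1},{"tx":46,"ty":-9.5,"tz":0,"ax":0,"ay":0,"az":0,"jaw":-1},{"tx":46,"ty":-9.5,"tz":0,"ax":0,"ay":0,"az":0,"jaw":-1},{"tx":46,"ty":-9.5,"tz":0,"ax":0,"ay":0,"az":0,"jaw":-1},{"tx":46,"ty":-9.5,"tz":0,"ax":0,"ay":0,"az":0,"jaw":-1}]' >/dev/null
python3 -m jog '[{"tx":46,"ty":-9.5,"tz":0,"ax":0,"ay":0,"az":0,"jaw":-1},{"tx":46,"ty":-9.5,"tz":0,"ax":0,"ay":0,"az":0,"jaw":-1},{"tx":46,"ty":-9.5,"tz":0,"ax":0,"ay":0,"az":0,"jaw":-1},{"tx":46,"ty":-9.5,"tz":0,"ax":0,"ay":0,"az":0,"jaw":-1},{"tx":46,"ty":-9.5,"tz":0,"ax":0,"ay":0,"az":0,"jaw":-1}]' >/dev/null
python3 -m jog '[{"tx":46,"ty":-9.5,"tz":0,"ax":0,"ay":0,"az":0,"jaw":-1},{"tx":46,"ty":-9.5,"tz":0,"ax":0,"ay":0,"az":0,"jaw":-1},{"tx":46,"ty":-9.5,"tz":0,"ax":0,"ay":0,"az":0,"jaw":-1},{"tx":46,"ty":-9.5,"tz":0,"ax":0,"ay":0,"az":0,"jaw":-1},{"tx":46,"ty":-9.5,"tz":0,"ax":0,"ay":0,"az":0,"jaw":-1}]' >/dev/null
python3 -m jog '[{"tx":0,"ty":0,"tz":0,"ax":0,"ay":0,"az":-0.157,"jaw":-1},{"tx":0,"ty":0,"tz":0,"ax":0,"ay":0,"az":-0.157,"jaw":-1},{"tx":0,"ty":0,"tz":0,"ax":0,"ay":0,"az":-0.157,"jaw":-1},{"tx":0,"ty":0,"tz":0,"ax":0,"ay":0,"az":-0.157,"jaw":-1},{"tx":0,"ty":0,"tz":0,"ax":0,"ay":0,"az":-0.157,"jaw":-1}]' >/dev/null
python3 d.py 388.5 279 210 45
```

```text
az 0.006 tx 26.7 ty 20.0 tz 8.6 t 24.325 F [-0.9 -0.5  0.1] w 1.003 gf 0.0 pos [393.2 246.  218.6] tilt [-0.003 -0.001 -1.   ]
```

```bash
python3 -m jog '[{"tx":26.5,"ty":20,"tz":0,"ax":0,"ay":0,"az":0,"jaw":-1},{"tx":0,"ty":0,"tz":8,"ax":0,"ay":0,"az":0,"jaw":-1},{"tx":0,"ty":0,"tz":0,"ax":0,"ay":0,"az":0,"jaw":-1}]' >/dev/null
python3 - <<'E'
from h import *
s=sense();c=capture('wrist');save(c,'w4.png');P=cloud(c,wfc(c,s))
for n,x,y in [('cl',388.5,279),('redA',485,281),('redB',390.5,380),('green',284.5,273)]:
    m=(np.hypot(P[...,0]-x,P[...,1]-y)<45)&(abs(P[...,2]-110)<5);q=P[m]
    if len(q): print(n,len(q),cv2.minEnclosingCircle(q[:,:2].astype(np.float32)),np.median(q[:,2]),c['color'][m].mean(0).round())
E
python3 d.py 388.5 279 60 45
```

```text
cl 4770 ((388.0012512207031, 280.3352966308594), 30.03515625) 110.95520252808755 [41. 91. 93.]
redA 3094 ((484.1386413574219, 282.922607421875), 30.496870040893555) 110.92183663780376 [150.  38.  36.]
redB 6231 ((389.845703125, 381.78424072265625), 30.067279815673828) 110.82788964142367 [157.  43.  40.]
green 6119 ((283.7962341308594, 274.9717102050781), 29.92935562133789) 110.90920096565515 [ 45. 102.  55.]
az 0.0 tx 0.7 ty 0.1 tz 151.3 t 24.75 F [-0.8 -0.   0.2] w 0.999 gf 0.0 pos [389.  278.5 211.3] tilt [-0.002 -0.001 -1.   ]
```

View pics/w4.png

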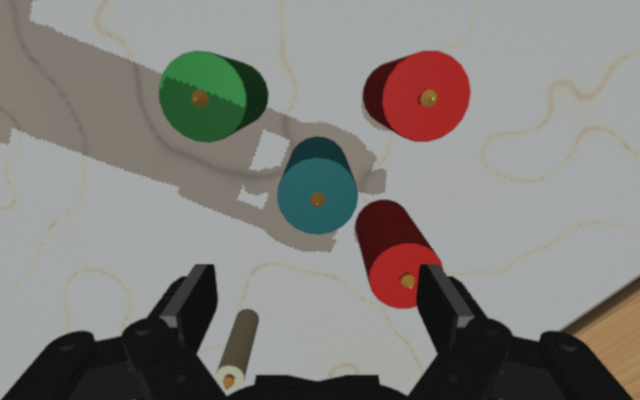

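The thick teal candle at (317,195) is centred between the jaws. The red candles at (430,95) and (408,270) and the green at (203,97) lie off the finger line.

```bash
python3 -m jog '[{"tx":1,"ty":0,"tz":40,"ax":0,"ay":0,"az":0,"jaw":-1},{"tx":0,"ty":0,"tz":40,"ax":0,"ay":0,"az":0,"jaw":-1},{"tx":0,"ty":0,"tz":40,"ax":0,"ay":0,"az":0,"jaw":-1},{"tx":0,"ty":0,"tz":30,"ax":0,"ay":0,"az":0,"jaw":-1},{"tx":0,"ty":0,"tz":0,"ax":0,"ay":0,"az":0,"jaw":-1}]' 50 >/dev/null
python3 d.py 388.5 280 60 45
python3 -m jog '[{"tx":0,"ty":0,"tz":0,"ax":0,"ay":0,"az":0,"jaw":-0.6},{"tx":0,"ty":0,"tz":0,"ax":0,"ay":0,"az":0,"jaw":1},{"tx":0,"ty":0,"tz":0,"ax":0,"ay":0,"az":0,"jaw":1},{"tx":0,"ty":0,"tz":0,"ax":0,"ay":0,"az":0,"jaw":1}]' 50
python3 d.py 388.5 280 60 45
```

```text
az -0.0 tx 0.3 ty 1.4 tz 0.9 t 25.375 F [-0.2  1.1 -0.2] w 1.001 gf 0.0 pos [387.7 278.8  60.9] tilt [-0.004 -0.002 -1.   ]
time_s: 25.88
eef_pos: [389.3, 279.9, 64.0]
ee_rot: [0.001, 0.382, 0.924, 0.001]
force: [-1.9, -2.0, 5.6]
grip_width: 0.695
grip_force: 52.6
az 0.001 tx 0.6 ty -0.5 tz 4.0 t 25.875 F [-1.9 -2.   5.6] w 0.695 gf 52.6 pos [389.3 279.9  64. ] tilt [ 0.002  0.001 -1.   ]
```

```bash
python3 -m jog '[{"tx":0,"ty":0,"tz":-20,"ax":0,"ay":0,"az":0,"jaw":1},{"tx":0,"ty":0,"tz":-40,"ax":0,"ay":0,"az":0,"jaw":1},{"tx":0,"ty":0,"tz":-45,"ax":0,"ay":0,"az":0,"jaw":1},{"tx":0,"ty":0,"tz":-45,"ax":0,"ay":0,"az":0,"jaw":1}]' | grep -E "width|pos"
python3 -m jog '[{"tx":0,"ty":0,"tz":0,"ax":0,"ay":0,"az":0.1,"jaw":1},{"tx":0,"ty":0,"tz":0,"ax":0,"ay":0,"az":0.155,"jaw":1},{"tx":0,"ty":0,"tz":0,"ax":0,"ay":0,"az":0.155,"jaw":1},{"tx":0,"ty":0,"tz":0,"ax":0,"ay":0,"az":0.155,"jaw":1},{"tx":0,"ty":0,"tz":0,"ax":0,"ay":0,"az":0.12,"jaw":1}]' >/dev/null
python3 -m jog '[{"tx":0,"ty":0,"tz":0,"ax":0,"ay":0,"az":0.1,"jaw":1},{"tx":-20,"ty":5,"tz":0,"ax":0,"ay":0,"az":0,"jaw":1},{"tx":-35,"ty":8,"tz":0,"ax":0,"ay":0,"az":0,"jaw":1},{"tx":-38,"ty":10,"tz":0,"ax":0,"ay":0,"az":0,"jaw":1},{"tx":-38,"ty":10,"tz":0,"ax":0,"ay":0,"az":0,"jaw":1}]' >/dev/null
python3 -m jog '[{"tx":-38,"ty":10,"tz":0,"ax":0,"ay":0,"az":0,"jaw":1},{"tx":-38,"ty":10,"tz":0,"ax":0,"ay":0,"az":0,"jaw":1},{"tx":-38,"ty":10,"tz":0,"ax":0,"ay":0,"az":0,"jaw":1},{"tx":-38,"ty":10,"tz":0,"ax":0,"ay":0,"az":0,"jaw":1},{"tx":-38,"ty":10,"tz":0,"ax":0,"ay":0,"az":0,"jaw":1}]' >/dev/null
python3 -m jog '[{"tx":-25,"ty":5,"tz":0,"ax":0,"ay":0,"az":0,"jaw":1},{"tx":0,"ty":0,"tz":0,"ax":0,"ay":0,"az":0,"jaw":1}]' >/dev/null
python3 d.py 485 -109.5 120 0
```

```text
eef_pos: [388.4, 279.7, 214.7]
grip_width: 0.691
az -0.001 tx -42.1 ty 8.0 tz 92.9 t 28.5 F [ 0.3  0.5 -3.3] w 0.693 gf 54.7 pos [477.  -67.4 212.9] tilt [ 0.001 -0.    -1.   ]
```

```bash
python3 -m jog '[{"tx":-22,"ty":4,"tz":0,"ax":0,"ay":0,"az":0,"jaw":1},{"tx":-20,"ty":4,"tz":0,"ax":0,"ay":0,"az":0,"jaw":1},{"tx":0,"ty":0,"tz":45,"ax":0,"ay":0,"az":0,"jaw":1},{"tx":0,"ty":0,"tz":45,"ax":0,"ay":0,"az":0,"jaw":1},{"tx":0,"ty":0,"tz":0,"ax":0,"ay":0,"az":0,"jaw":1}]' >/dev/null
python3 - <<'E'
from h import *
s=sense();c=capture('wrist');save(c,'w5.png');P=cloud(c,wfc(c,s))
m=(np.hypot(P[...,0]-485,P[...,1]+110)<53)&(abs(P[...,2]-31)<4);q=P[m]
print(len(q),cv2.minEnclosingCircle(q[:,:2].astype(np.float32)))
E
python3 d.py 485 -109.5 72 0
```

```text
1977 ((483.94415283203125, -108.5585708618164), 44.46956253051758)
az 0.001 tx -1.5 ty 0.1 tz 50.7 t 29.175 F [-0.3 -0.4 -1.5] w 0.693 gf 55.6 pos [ 484.9 -108.   122.7] tilt [-0.001  0.001 -1.   ]
```

View pics/w5.png

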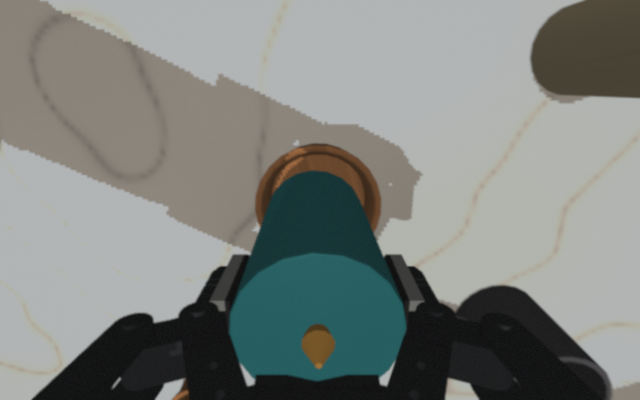

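The thick candle hangs upright over the large cup at (319,200). The rim is centred at about (484.5,-109).

```bash
python3 -m jog '[{"tx":-1,"ty":-0.5,"tz":15,"ax":0,"ay":0,"az":0,"jaw":1},{"tx":0,"ty":0,"tz":15,"ax":0,"ay":0,"az":0,"jaw":1},{"tx":0,"ty":0,"tz":10,"ax":0,"ay":0,"az":0,"jaw":1},{"tx":0,"ty":0,"tz":5,"ax":0,"ay":0,"az":0,"jaw":1},{"tx":0,"ty":0,"tz":0,"ax":0,"ay":0,"az":0,"jaw":1}]' | grep -E "pos|force"
python3 -m jog '[{"tx":0,"ty":0,"tz":2,"ax":0,"ay":0,"az":0,"jaw":1},{"tx":0,"ty":0,"tz":1,"ax":0,"ay":0,"az":0,"jaw":1},{"tx":0,"ty":0,"tz":0,"ax":0,"ay":0,"az":0,"jaw":1}]' | grep -E "pos|force"
```

```text
eef_pos: [484.5, -109.1, 77.1]
force: [0.1, -0.3, -2.4]
grip_force: 55.6
eef_pos: [484.5, -109.1, 74.4]
force: [0.3, -0.6, -1.7]
grip_force: 55.6
```

```bash
python3 -m jog '[{"tx":0,"ty":0,"tz":1.5,"ax":0,"ay":0,"az":0,"jaw":1},{"tx":0,"ty":0,"tz":0,"ax":0,"ay":0,"az":0,"jaw":1}]' | grep -E "pos|force"
python3 -m jog '[{"tx":0,"ty":0,"tz":1,"ax":0,"ay":0,"az":0,"jaw":1},{"tx":0,"ty":0,"tz":0,"ax":0,"ay":0,"az":0,"jaw":1}]' | grep -E "pos|force"
```

```text
eef_pos: [484.4, -109.1, 72.7]
force: [-0.7, -0.5, -2.9]
grip_force: 55.6
eef_pos: [484.6, -109.2, 72.1]
force: [-0.4, -0.8, 2.2]
grip_force: 56.0
```

```bash
python3 -m jog '[{"tx":0,"ty":0,"tz":0.5,"ax":0,"ay":0,"az":0,"jaw":1},{"tx":0,"ty":0,"tz":0,"ax":0,"ay":0,"az":0,"jaw":-0.5},{"tx":0,"ty":0,"tz":0,"ax":0,"ay":0,"az":0,"jaw":-0.8},{"tx":0,"ty":0,"tz":0,"ax":0,"ay":0,"az":0,"jaw":-1},{"tx":0,"ty":0,"tz":0,"ax":0,"ay":0,"az":0,"jaw":-1}]' | grep -E "width|force"
python3 -m jog '[{"tx":0,"ty":0,"tz":-25,"ax":0,"ay":0,"az":0,"jaw":-1},{"tx":0,"ty":0,"tz":-45,"ax":0,"ay":0,"az":0,"jaw":-1},{"tx":0,"ty":0,"tz":-50,"ax":0,"ay":0,"az":0,"jaw":-1},{"tx":0,"ty":0,"tz":-40,"ax":0,"ay":0,"az":0,"jaw":-1},{"tx":0,"ty":0,"tz":0,"ax":0,"ay":0,"az":0,"jaw":-1}]' >/dev/null
python3 - <<'E'
from h import *
s=sense();print(s['time_s'],s['eef_pos'],s['grip_width']);c=capture('scene');save(c,'scene1.png');P=cloud(c,wfc(c))
for n,x,y,h in [('cs',381,-301,98),('cm',533,-428,108),('cl',484.5,-109,118),('ivs',462,88,90),('ivl',660,-4,110),('mug',642,-228,85)]:
    m=(np.hypot(P[...,0]-x,P[...,1]-y)<45)&(abs(P[...,2]-h)<5);q=P[m]
    if len(q): print(n,len(q),cv2.minEnclosingCircle(q[:,:2].astype(np.float32)),np.median(q[:,2]))
E
```

```text
force: [0.5, -0.8, 0.7]
grip_width: 1.002
grip_force: 0.0
31.925 [ 485.4685801  -109.51041668  233.95204458] 1.0014729805060185
cs 45 ((381.2965393066406, -298.92181396484375), 14.086549758911133) 97.36840481617128
cm 104 ((530.7446899414062, -427.6354064941406), 24.18461036682129) 107.50018000863486
cl 278 ((482.1094665527344, -105.96334838867188), 31.843122482299805) 117.09896566615032
ivs 73 ((459.8443603515625, 88.71659851074219), 14.034769058227539) 89.0564179751874
ivl 379 ((660.5064697265625, -3.365569591522217), 31.68134307861328) 108.94846844391088
mug 147 ((638.92578125, -226.93499755859375), 40.87314224243164) 83.52328884322196
```

View pics/scene1.png

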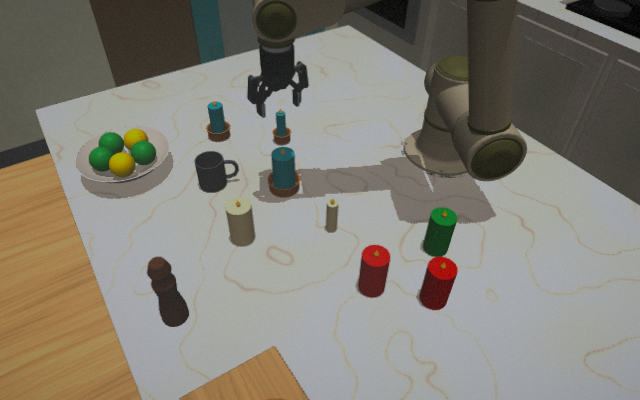

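All three teal candles stand upright in their cups at (217,120), (282,127) and (284,172), and everything else is where it was.

```bash
python3 -c "from rig import finish_job; print(finish_job())"
```

```text
the job is handed in; nothing more can be done
None
```

All three teal candles are upright on the floors of their matching cups, placed thin, then middle, then thick, and the ivory candles and mug were not moved; the job was handed in at about 32 s of the 96 s limit.

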